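Draw a spice jar from its clamped rack and hold it level to read its foot

TASK

The date on the foot of the green-capped spice jar has to be read. Swing the rack's steel hold-down bar right back (it has a red handle), draw the green-capped jar out of its socket and turn it on its side: the program finishes while the gripper still holds the jar, level and steady in the air with its middle at least 20 cm above the worktop, clear of the rack and the other jars. Leave the bar open and the other two jars in their sockets, and do not disturb the things standing round about.

Things in the scene. Friction and masses are not known exactly. Their poses are not given: they have to be found in the camera images.
- rack: Fixed wooden rack. Base plate 120 x 276 x 12 mm; light block 256 mm long with three round sockets (46 mm wide, 50 mm deep) at y = -85, 0, +85 mm. Block and sockets lean 25 deg towards the robot: socket axis (-0.423, 0, 0.906) in the rack frame. Block's upper face is 67 mm high in front, 98 mm at the back. Origin: centre of the base plate's underside; x away from the robot at yaw 0, z up.
- green_jar: The jar to draw: spice jar with a green cap, 40 mm in diameter, 108 mm tall, about 0.1 kg, the cap being its top 20 mm; stands loosely in one of the three sockets (which one varies), its top 58 mm out. Origin: centre of its foot; its z runs along the jar to the cap.
- green_jar_mid (a point): The middle of the green-capped jar: on its axis, 54 mm from its foot.
- yellow_jar: Another spice jar, yellow cap, 44 mm in diameter, 104 mm tall, in one of the other sockets; it stays there. Origin: centre of its foot, z along it to the cap.
- white_jar: Another spice jar, white cap with a dark top, 41 mm in diameter, 107 mm tall, in one of the other sockets; it stays there. Origin: centre of its foot, z along it to the cap.
- bail (a joint): Angle (rad) of the hold-down bar, a U of 8 mm steel bar 288 mm wide, hinged on both ends of the block about an axis along the rack's y. At 0 (shut) its arms run along the socket axis and its crossbar lies 4 to 8 mm over the caps, blocking them; it grows as the bar swings up and back, away from the robot, to a stop at 1.5. Stiff: stays where left (about 2 N at the handle).
- bail_handle (a point): Middle of the bar's red handle: round sleeve 12 mm in diameter, 55 mm long, along the rack's y, sticking out sideways from the right-hand (-y) arm of the bar, 55 mm from the hinge axis; free all round. It swings with the bar.
- bail_hinge (a point): Point on the bar's hinge axis, level with the middle of the handle along y: at (-17, -182, 66) mm in the rack frame.
- honey_jar: Bystander: honey jar, 61 mm in diameter, 89 mm tall. Origin: centre of its underside.
- tuna_tin: Bystander: flat red tin, 86 mm in diameter, 40 mm tall. Origin: centre of its underside.
- mug: Bystander: dotted mug, 86 x 118 x 106 mm, at the back of the worktop. Origin: centre of its underside.
- kitchen_timer: Bystander: red and white kitchen timer, 68 mm across, 61 mm tall, at the back. Origin: centre of its underside.
Things that resemble listed ones, but are neither listed nor needed, are in the scene too. Leave any purple or turquoise look-alike of the green_jar alone.

How it is judged:
On the way, in this order (a step that is already met when the one before it is completed fails the run):
1. the hold-down bar is swung right back (past 1.2 rad) (value of joint bail above 1.2 rad), for 0.2 s.
2. the green-capped jar is drawn up out of its socket with the bar still open (height (world z) of green_jar_mid above 0.165 m and value of joint bail above 1.2 rad and contact force between green_jar and the fingers above 0.5 N and contact force between green_jar and rack below 0.2 N), for 0.2 s.
At the end, for the whole second after the job is handed in: The gripper holds the green-capped jar still (under 0.03 m/s), its axis within 25 degrees of level, its middle more than 0.20 m above the worktop, touching neither the rack (with its bar) nor the other jars; the bar is open beyond 1.2 rad; the other two jars are within 20 mm of where they stood (height (world z) of green_jar_mid above 0.2 m and angle between green_jar's own z axis and vertical between 1.135 and 2.007 rad and contact force between green_jar and the fingers above 0.5 N and contact force between green_jar and rack below 0.2 N and contact force between green_jar and yellow_jar below 0.2 N and contact force between green_jar and white_jar below 0.2 N and linear speed of green_jar below 0.03 m/s and angular speed of green_jar below 0.3 rad/s and value of joint bail above 1.2 rad and distance of each of yellow_jar, white_jar from where it was at the start of the episode below 0.02 m); the arm keeps its last pose, push and grip.
It fails at once if one of the other two jars is pulled or knocked out of its place (moved more than 20 mm) (distance of any of yellow_jar, white_jar from where it was at the start of the episode above 0.02 m).
It fails at once if a bystander (honey jar, tin, mug, timer) is moved more than 30 mm (distance of any of honey_jar, tuna_tin, mug, kitchen_timer from where it was at the start of the episode above 0.03 m).
It also fails if it takes over 51 s, if anything falls off the work surface, if the arm or the gripper's body presses on something with over 40 N, if the wrist force passes 120 N, or if a joint passes its speed limit or range.

ROBOT

A 6-joint arm with a two-finger parallel gripper is mounted at the origin on a cart in front of the work surface, level with it; the furniture and walls round the work are solid. World frame = base frame: x ahead of the robot, y to its left, z up, the work surface at z = 0. Lengths are in m, angles in rad, forces in N, time in s.
With the tool pointing down it reaches from about 0.225 to 0.875 m from the base axis. Payload 3.4 kg.
Tool frame: the origin (TCP) lies at the very end of the fingers, on their centre line; the grasp point (between the pads) lies 19 mm behind it; z points along the fingers, y is the line along which they close (so a half turn about z gives the same grasp; the last joint's range is limited). The gripper opens to 85 mm and grips with 20 to 120 N. Pads are 22 mm wide; open, the fingers measure 114 mm over their backs; the gripper's body (76 mm by 85 mm) begins 54 mm behind the grasp point. The pads swing forward as they close: fully open they stand 13 mm farther back than shut.
Start: joints at [1.171, 0.276, 1.505, -0, 1.361, -0.121], TCP at [0.158, 0.553, 0.206] pointing down, gripper open.
Joint ranges: [-2.89, 2.89], [-0.75, 2.08], [0.22, 2.7], [-1.18, 4.32], [0.11, 2.71], [-2.7, 2.7]. Speed limits (rad/s): [2.57, 2.57, 3.14, 3.14, 3.14, 3.14].

INTERFACE

Orientations are given as a unit quaternion [w, x, y, z].
In Python, from bench import arm gives the robot as it stands. Calls block until the motion is done:
- arm.move_to(position, orientation): joint-space move of the TCP to a pose.
- arm.move_l(position, rate=0.15, orientation=None, stop_force=None): straight line of the TCP; orientation=None keeps the orientation; rate is the mean speed in m/s. With stop_force (N) it stops when the force on the tool has changed by that much, and returns True; else False.
- arm.move_j(angles): joint-space move.
- arm.gripper_to(opening, f_grip=None): finger opening in m; f_grip is the grip in N (None keeps the last); returns when the fingers have stopped.
- arm.wait(seconds).
- arm.ik(position, orientation): joint angles nearest the present ones, or None.
- arm.state(): the state.
- arm.camera(name): name is "scene" or "top" or "wrist"; returns a dict with "pixels" (420x560x3 uint8, blue, green, red), "range_z" (420x560 float32, m along the optical axis (not along the pixel's ray), 0 where there is no reading), "camera_matrix" (3x3 intrinsics, pixels), "k1" (the pictures are not rectified: a ray, as slopes to the right and down, at radius r is drawn at 1 + k1 r^2 times it, then the intrinsics apply), "origin" and "attitude" of the camera in the world; the wrist camera has in their place "hand_eye" (4x4, takes a point from camera to tool coordinates, whose origin is the TCP and whose axes are the flange's). Camera axes: x right, y up, looking along -z (the intrinsics and any distortion apply to the point x, -y, -z); pixel columns grow to the right and rows downward; lengths in m; the calibration is good to about 2 mm. A picture is of the moment at which its call begins: read the wrist's pose just before it.
A pose or a line that the arm cannot do raises arm.PlanningError and nothing moves.
- arm.hand_in(): hands the job in; it is judged then, once.
Trained networks look in a picture, given as the dict that the camera call returned (one of the last four; its "shot" number tells which), for a name from the list of things; names that differ only in an ending like _2 or _b are one class to them, and where a whole thing is asked for, a point or a joint stands for the part that bears it (a point fixed in the world has none). Each returns a list of dicts, best first, with "conf" (0 to 1); they miss things now and then, are a little off and sometimes report something else, mostly with a low value. They report only what shows in the picture. A call takes as long as a camera call. They do not tell look-alikes from the thing itself.
- arm.silhouettes(picture, label): "mask" (420x560 bool, what is visible of it) and "bbox" ([left, top, right, bottom] in pixels, round what is visible of it).
The state is a dict: "time": time; "qpos": joint angles; "qvel": joint speeds; "joint_torque": joint torques, N m; "eef_pos": TCP position; "eef_rot": TCP orientation; "wrist_force": force on the tool from outside, world axes, zero at the start; "torque": the same for the moment, N m; "opening": finger opening in m; "grip_force": force on a finger pad.
Only numpy, scipy, OpenCV 4.12 (cv2) and the standard library are available. Lean on these libraries where they do the work, as an engineer would, in place of code of your own. Each camera call takes 0.05 s, during which the arm holds its last target. There are 200 camera calls.

## Working session

There is one attempt and no reset: what is moved stays moved. The work goes in short steps, each a Python script; the robot and the scene stay as the last script left them, time stands still between calls to the robot, and variables do not carry over. Pictures are saved under pics/ and viewed, at most 10 in all, crops included, and the job is handed in when it is done.

```bash
ls; mkdir -p pics
cat > h.py <<'E'
import numpy as np, cv2
from bench import arm
from scipy.spatial.transform import Rotation as R
def rot(q): return R.from_quat([q[1],q[2],q[3],q[0]]).as_matrix()
def quat(M):
    q=R.from_matrix(M).as_quat(); return [q[3],q[0],q[1],q[2]]
def campose(p,s=None):
    if 'hand_eye' in p:
        T=np.eye(4);T[:3,:3]=rot(s['eef_rot']);T[:3,3]=s['eef_pos'];T=T@np.array(p['hand_eye']);return T[:3,:3],T[:3,3]
    a=np.array(p['attitude']); 
    return (rot(a) if a.size==4 else a.reshape(3,3)),np.array(p['origin'])
def rays(p,uv):
    K=np.array(p['camera_matrix']); d=np.array([p['k1'],0,0,0,0],float)
    return cv2.undistortPoints(np.array(uv,float).reshape(-1,1,2),K,d).reshape(-1,2)
def world(p,uv,s=None,z=None):
    uv=np.array(uv).reshape(-1,2); n=rays(p,uv)
    if z is None: z=p['range_z'][uv[:,1].astype(int),uv[:,0].astype(int)]
    c=np.c_[n[:,0]*z,-n[:,1]*z,-z*np.ones(len(n))]
    Rm,o=campose(p,s); return c@Rm.T+o
def maskpts(p,m,s=None):
    v,u=np.nonzero(m&(p['range_z']>0)); return world(p,np.c_[u,v],s)
E
python3 - <<'E'
from h import *
s=arm.state();print(s['time'],s['eef_pos'],s['eef_rot'])
for n in('scene','top'):
    p=arm.camera(n);cv2.imwrite(f'pics/{n}.png',p['pixels'])
    print(n,p['origin'],p['attitude'],p['k1'])
    for l in('rack','green_jar','yellow_jar','white_jar','bail_handle','honey_jar','tuna_tin','mug','kitchen_timer'):
        for d in arm.silhouettes(p,l)[:4]:
            w=maskpts(p,d['mask']); print(l,round(d['conf'],2),np.round(d['bbox']),d['mask'].sum(),np.round(np.median(w,0),3) if len(w) else '',np.round(np.percentile(w[:,2],98),3) if len(w) else '')
E
```

```text
pics
0.0 [0.15798943 0.55225882 0.20463727] [-2.45613240e-04  1.38932166e-01  9.90301465e-01 -8.94908451e-04]
scene [-0.00181469 -0.4477574   0.74966052] [ 0.83368853  0.40460029 -0.17392091 -0.33318698] -0.04253026883004384
rack 0.64 [238. 206. 372. 326.] 5232 [ 0.501 -0.024  0.068] 0.155
green_jar 0.96 [275. 236. 300. 265.] 569 [0.494 0.005 0.123] 0.14
green_jar 0.71 [207. 276. 249. 319.] 892 [0.368 0.059 0.035] 0.041
green_jar 0.63 [267. 309. 295. 365.] 1128 [ 0.377 -0.09   0.035] 0.04
green_jar 0.35 [386. 209. 440. 262.] 1756 [ 0.768 -0.115  0.073] 0.105
yellow_jar 0.68 [246. 216. 277. 245.] 519 [0.494 0.089 0.122] 0.138
white_jar 0.6 [308. 255. 335. 288.] 560 [ 0.496 -0.079  0.126] 0.14
bail_handle 0.89 [240. 204. 374. 297.] 821 [ 0.506 -0.072  0.151] 0.157
honey_jar 0.9 [156. 174. 178. 209.] 776 [0.463 0.424 0.063] 0.091
tuna_tin 0.88 [190. 174. 219. 207.] 767 [0.567 0.4   0.035] 0.04
mug 0.7 [390. 212. 440. 262.] 1833 [ 0.769 -0.115  0.072] 0.105
kitchen_timer 0.91 [346. 209. 373. 237.] 563 [0.764 0.016 0.039] 0.06
top [0.39959912 0.11338643 1.1443617 ] [-0.69699804 -0.0678655
[... 166 characters left out ...]
  0.036] 0.042
green_jar 0.87 [290. 293. 341. 307.] 711 [0.375 0.07  0.036] 0.042
green_jar 0.86 [330. 232. 350. 262.] 372 [0.496 0.017 0.128] 0.14
green_jar 0.37 [272. 207. 432. 258.] 4428 [0.539 0.014 0.081] 0.156
yellow_jar 0.78 [291. 230. 314. 259.] 430 [0.498 0.1   0.126] 0.155
white_jar 0.72 [366. 228. 386. 254.] 317 [ 0.502 -0.066  0.129] 0.14
bail_handle 0.75 [272. 236. 430. 247.] 603 [ 0.505 -0.012  0.153] 0.158
tuna_tin 0.86 [155. 207. 195. 241.] 1009 [0.572 0.411 0.036] 0.041
mug 0.86 [366. 140. 391. 153.] 272 [ 0.746 -0.099  0.052] 0.107
kitchen_timer 0.55 [313. 142. 338. 155.] 217 [0.757 0.027 0.039] 0.052
kitchen_timer 0.35 [273. 233. 429. 248.] 653 [ 0.505 -0.024  0.153] 0.158
```

Run:
```python
import cv2
a=cv2.imread('pics/scene.png')[160:380,140:460];b=cv2.imread('pics/top.png')[130:330,140:460]
cv2.imwrite('pics/s1.png',cv2.resize(a,None,fx=2.5,fy=2.5,interpolation=2));cv2.imwrite('pics/t1.png',cv2.resize(b,None,fx=2.5,fy=2.5,interpolation=2))
```

```text
(no output)
```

View pics/s1.png

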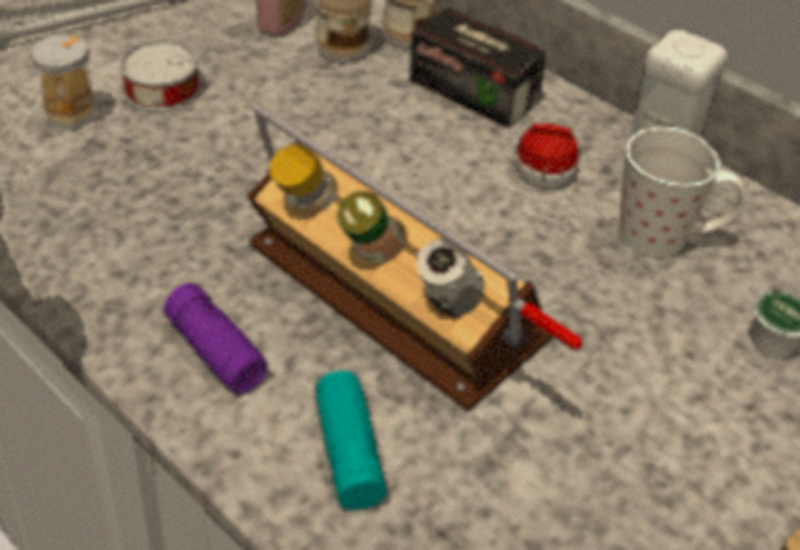

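View pics/t1.png

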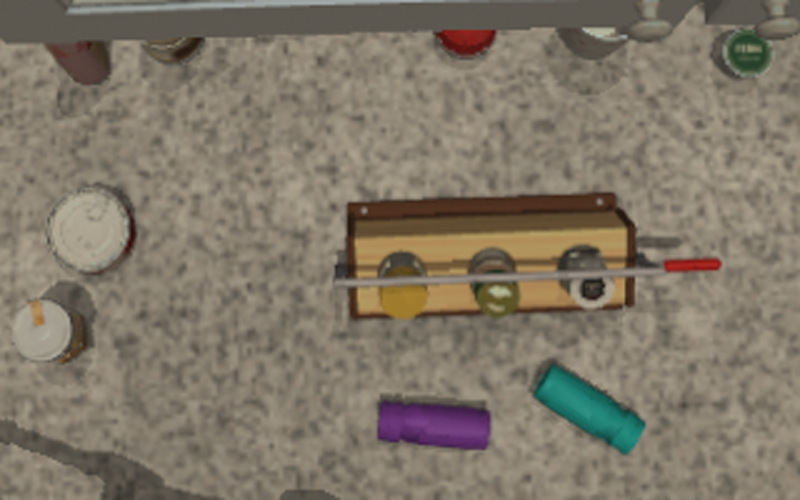

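The candidates for the green jar, in scene-picture pixels:
- green cap in the middle socket (285,248), which is gold-green with a brown body;
- purple jar lying down (227,297), a look-alike;
- turquoise jar lying down (280,337), a look-alike;
- green-lidded cup (455,284), the wrong shape.

I choose the one in the middle socket. The scene and top cameras disagree by about 12 mm, so I'll settle that with the wrist camera.

Run:
```python
from h import *
def look(pos,tag):
    arm.move_to(pos,q); s=arm.state(); p=arm.camera('wrist'); cv2.imwrite(f'pics/w{tag}.png',p['pixels'])
    if tag==1: print(np.round(p['hand_eye'],3),p['k1'],p['camera_matrix'])
    print(tag,s['time'],np.round(s['eef_pos'],4))
    np.savez(f'w{tag}.npz',px=p['pixels'],rz=p['range_z'],K=p['camera_matrix'],k1=p['k1'],he=p['hand_eye'],pos=s['eef_pos'],rot=s['eef_rot'])
    for l in('rack','green_jar','yellow_jar','white_jar','bail_handle'):
        for d in arm.silhouettes(p,l)[:3]:
            w=maskpts(p,d['mask'],s); print(l,round(d['conf'],2),np.round(d['bbox']),d['mask'].sum(),np.round(np.median(w,0),3) if len(w) else '')
Rm=rot(arm.state()['eef_rot'])
q=[0,0,1,0]
for t,pos in((1,[0.40,0.03,0.38]),(2,[0.43,-0.07,0.34])):
    try: look(pos,t)
    except arm.PlanningError as e: print(e)
a=cv2.imread('pics/w1.png');b=cv2.imread('pics/w2.png')
cv2.imwrite('pics/w12.png',cv2.resize(np.hstack([a,b]),(800,300),interpolation=3))
```

```text
[[ 0.001  0.964  0.265  0.067]
 [ 1.    -0.001 -0.001  0.001]
 [-0.001  0.266 -0.964 -0.169]
 [ 0.     0.     0.     1.   ]] -0.09372336481844414 [[372.44986494   0.         275.63631599]
 [  0.         372.44986494 212.47345452]
 [  0.           0.           1.        ]]
1 3.1583 [0.4    0.0305 0.3797]
rack 0.67 [311. 229. 351. 262.] 1045 [0.491 0.099 0.13 ]
rack 0.6 [ 99. 213. 388. 287.] 12964 [0.505 0.012 0.079]
green_jar 0.93 [157. 119. 234. 182.] 2279 [ 0.383 -0.078  0.037]
green_jar 0.71 [269. 122. 345. 158.] 2213 [0.372 0.071 0.037]
green_jar 0.55 [248. 228. 284. 265.] 932 [0.489 0.017 0.134]
yellow_jar 0.92 [312. 230. 351. 263.] 960 [0.491 0.099 0.13 ]
yellow_jar 0.42 [482. 243. 545. 299.] 2788 [0.568 0.407 0.037]
white_jar 0.85 [174. 235. 216. 262.] 1025 [ 0.496 -0.063  0.132]
bail_handle 0.56 [ 97. 248. 393. 269.] 2620 [ 0.505 -0.009  0.154]
2 3.9833 [ 0.4299 -0.0704  0.3395]
rack 0.76 [167. 198. 495. 283.] 14187 [ 0.506 -0.005  0.081]
green_jar 0.94 [223.  95. 310. 164.] 2721 [ 0.386 -0.078  0.037]
green_jar 0.9 [332. 216. 374. 254.] 1235 [0.491 0.012 0.133]
green_jar 0.59 [345.  99. 434. 141.] 2818 [0.373 0.07  0.037]
yellow_jar 0.69 [395. 215. 453. 261.] 1469 [0.493 0.094 0.128]
white_jar 0.86 [257. 222. 295. 260.] 1030 [ 0.494 -0.069  0.134]
white_jar 0.36 [320. 360. 356. 387.] 473 [0.752 0.032 0.023]
bail_handle 0.95 [168. 237. 500. 263.] 3130 [ 0.505 -0.025  0.154]
```

View pics/w12.png

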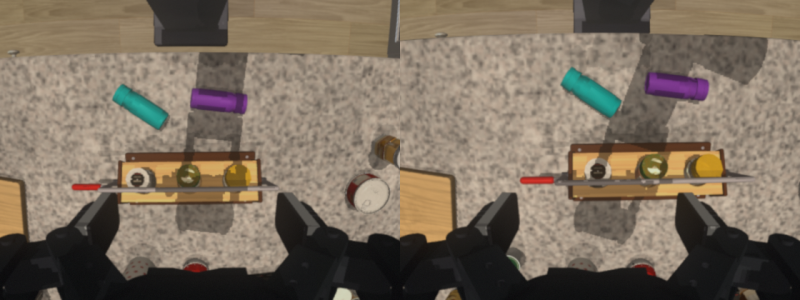

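Run:
```python
from h import *
for t in(1,2):
    f=np.load(f'w{t}.npz'); p=dict(pixels=f['px'],range_z=f['rz'],camera_matrix=f['K'],k1=float(f['k1']),hand_eye=f['he']); s=dict(eef_pos=f['pos'],eef_rot=f['rot'])
    hsv=cv2.cvtColor(p['pixels'],cv2.COLOR_BGR2HSV); v,u=np.indices(p['range_z'].shape)
    W=world(p,np.c_[u.ravel(),v.ravel()],s).reshape(420,560,3)
    x,y,z=W[...,0],W[...,1],W[...,2]; near=(p['range_z']>0)&(abs(x-.5)<.12)&(abs(y)<.26)
    bar=near&(z>.147)&(z<.165)
    c=np.polyfit(y[bar],x[bar],1); print('bar x=',c,'yaw',-np.degrees(np.arctan(c[0])),'y',np.percentile(y[bar],[1,99]),'z',np.percentile(z[bar],[5,50,95]))
    red=near&(hsv[...,1]>150)&((hsv[...,0]<8)|(hsv[...,0]>172))&(y<-.1)
    print('handle',red.sum(),np.median(W[red],0),np.percentile(W[red],[2,98],axis=0).round(4).tolist())
    # block top face pts: wood colour, z .06-.1
    wood=near&(z>.064)&(z<.097)&(hsv[...,0]>8)&(hsv[...,0]<25)&(hsv[...,2]>120)&(abs(y-.012)<.12)
    A=np.c_[x[wood],y[wood],np.ones(wood.sum())]; k=np.linalg.lstsq(A,z[wood],rcond=None)[0]; print('plane',wood.sum(),k,'tilt',np.degrees(np.arctan(np.hypot(*k[:2]))),'yaw',np.degrees(np.arctan2(k[1],k[0])))
    print(' wood y',np.percentile(y[near&(z>.064)&(z<.097)],[1,99]))
    # caps: above block, below bar
    for n,yc in(('w',-.072),('g',.013),('y',.098)):
        m=near&(abs(y-yc)<.032)&(z>.115)&(z<.146); q=W[m]; print(n,m.sum(),'c',((q.min(0)+q.max(0))/2).round(4),'lo',np.percentile(q,2,axis=0).round(4),'hi',np.percentile(q,98,axis=0).round(4))
```

```text
bar x= [-0.01268922  0.50349347] yaw 0.7269999613962161 y [-0.12670984  0.15989719] z [0.15184443 0.15496716 0.15666201]
handle 298 [ 0.51263463 -0.16236675  0.12468454] [[0.509, -0.1858, 0.1213], [0.518, -0.1378, 0.1268]]
plane 4952 [ 0.45972881  0.00872744 -0.15562261] tilt 24.693522203880164 yaw 1.0875665898880418
 wood y [-0.11838015  0.15288679]
w 824 c [ 0.4957 -0.0681  0.1284] lo [ 0.4786 -0.0857  0.1208] hi [ 0.5068 -0.0487  0.1401]
g 877 c [0.4908 0.0166 0.1321] lo [ 0.4723 -0.001   0.1249] hi [0.5039 0.0345 0.142 ]
y 947 c [0.4905 0.1009 0.1273] lo [0.4738 0.0808 0.1217] hi [0.5044 0.1201 0.1377]
bar x= [-0.01550138  0.50344836] yaw 0.888092650185499 y [-0.12702188  0.15901657] z [0.15205614 0.15508429 0.15660912]
handle 410 [ 0.51289321 -0.16160779  0.124771  ] [[0.5091, -0.1868, 0.1207], [0.518, -0.1382, 0.1269]]
plane 5897 [ 0.45950662  0.00768023 -0.15535906] tilt 24.682130361918887 yaw 0.9575564553691889
 wood y [-0.1208533   0.15222924]
w 983 c [ 0.501  -0.0683  0.1283] lo [ 0.4782 -0.0869  0.126 ] hi [ 0.5068 -0.0498  0.1401]
g 1130 c [0.4925 0.0163 0.1289] lo [ 0.4726 -0.0028  0.1221] hi [0.5045 0.0335 0.1416]
y 1186 c [0.491  0.1005 0.1272] lo [0.4737 0.0795 0.118 ] hi [0.505  0.1197 0.1377]
```

Run:
```python
from h import *
P=[]
for t in(1,2):
    f=np.load(f'w{t}.npz'); P.append((dict(pixels=f['px'],range_z=f['rz'],camera_matrix=f['K'],k1=float(f['k1']),hand_eye=f['he']),dict(eef_pos=f['pos'],eef_rot=f['rot'])))
for nm in ('top','scene'): P.append((arm.camera(nm),None))
Os=[];Ds=[]
for i,(p,s) in enumerate(P):
    hsv=cv2.cvtColor(p['pixels'],cv2.COLOR_BGR2HSV); v,u=np.indices(p['range_z'].shape)
    W=world(p,np.c_[u.ravel(),v.ravel()],s).reshape(420,560,3)
    red=(hsv[...,1]>150)&((hsv[...,0]<8)|(hsv[...,0]>172))&(abs(W[...,0]-.52)<.05)&(abs(W[...,1]+.16)<.06)&(W[...,2]>.08)
    r=cv2.minAreaRect(np.c_[u[red],v[red]].astype(np.float32)); c=np.array(r[0])
    n=rays(p,c)[0];Rm,o=campose(p,s); d=Rm@np.array([n[0],-n[1],-1]);d/=np.linalg.norm(d);Os.append(o);Ds.append(d)
    print(i,r[0],r[1],'depth med',np.median(W[red],0).round(4))
    # base plate: z .006-.018, brown
    z=W[...,2];b=(z>.007)&(z<.017)&(abs(W[...,0]-.54)<.1)&(abs(W[...,1]-.01)<.16)&(hsv[...,2]<110)&(hsv[...,1]>80)
    if b.sum()>20: print('  plate',b.sum(),np.percentile(W[b],[1,50,99],axis=0).round(4).tolist())
def tri(ix):
    A=sum(np.eye(3)-np.outer(Ds[i],Ds[i]) for i in ix);bb=sum((np.eye(3)-np.outer(Ds[i],Ds[i]))@Os[i] for i in ix);return np.linalg.solve(A,bb)
for ix in((0,1),(0,1,2),(1,2),(0,1,2,3),(1,3)): print(ix,tri(ix).round(4))
```

```text
0 (120.5, 261.5) (7.0, 39.0) depth med [ 0.5126 -0.1624  0.1247]
  plate 2619 [[0.4811, -0.1161, 0.0078], [0.4921, 0.0219, 0.0119], [0.6003, 0.151, 0.0143]]
1 (191.0, 251.5) (9.0, 46.0) depth med [ 0.5129 -0.1616  0.1248]
  plate 2943 [[0.4807, -0.1166, 0.008], [0.4922, 0.0091, 0.012], [0.6011, 0.1501, 0.0141]]
2 (412.0, 236.0) (4.0, 12.0) depth med [ 0.514  -0.153   0.1237]
  plate 905 [[0.4829, -0.1167, 0.0073], [0.5893, 0.0151, 0.0112], [0.6015, 0.1496, 0.016]]
3 (358.7515869140625, 289.2626037597656) (30.42850112915039, 7.48123836517334) depth med [ 0.5124 -0.1647  0.1232]
  plate 1419 [[0.4812, -0.1221, 0.0075], [0.4972, -0.0161, 0.0114], [0.5889, 0.1455, 0.0159]]
(0, 1) [ 0.5149 -0.164   0.1196]
(0, 1, 2) [ 0.5123 -0.1587  0.1264]
(1, 2) [ 0.5146 -0.1599  0.1176]
(0, 1, 2, 3) [ 0.5143 -0.1609  0.1204]
(1, 3) [ 0.5129 -0.163   0.1229]
```

Run:
```python
from h import *
q=[0,0,1,0]
arm.gripper_to(0.0,30)
arm.move_to([.462,-.17,.23],q)
print(arm.move_l([.462,-.17,.095],.2,stop_force=8))
arm.move_l([.490,-.17,.095],.1)
hx,hz=.527,.066
for a in np.radians(np.arange(-12,67,6)):
    r=arm.move_l([hx+.055*np.sin(a)-.017,-.17,hz+.055*np.cos(a)-.025],.08,stop_force=14)
    s=arm.state();print(round(np.degrees(a)),r,s['eef_pos'].round(4),s['wrist_force'].round(1))
    if r:break
s=arm.state();x,y,z=s['eef_pos']
arm.move_l([x-.03,y,z],.15); arm.move_l([x-.03,y,.22],.25)
p=arm.camera('top');cv2.imwrite('pics/t2.png',cv2.resize(p['pixels'][130:330,140:460],None,fx=2,fy=2))
hsv=cv2.cvtColor(p['pixels'],cv2.COLOR_BGR2HSV); v,u=np.indices(p['range_z'].shape)
W=world(p,np.c_[u.ravel(),v.ravel()]).reshape(420,560,3)
red=(hsv[...,1]>150)&((hsv[...,0]<8)|(hsv[...,0]>172))&(abs(W[...,0]-.55)<.08)&(abs(W[...,1]+.16)<.06)&(W[...,2]>.04)
if red.any(): print(np.median(W[red],0))
print(arm.state()['time'])
```

```text
False
-12 False [ 0.4987 -0.17    0.0948] [-0.3  0.3 -0.4]
-6 False [ 0.5044 -0.1698  0.096 ] [-1.5  1.1  2.6]
0 False [ 0.5109 -0.1697  0.0968] [-1.4  1.3  6.3]
6 False [ 0.5171 -0.1702  0.0966] [-0.5  0.4  2.8]
12 False [ 0.522  -0.1703  0.0947] [-0.7  0.7 -0.6]
18 False [ 0.5272 -0.17    0.0928] [-0.6  0.4 -0. ]
24 False [ 0.5327 -0.17    0.0909] [ 0.8  0.8 -0.4]
30 False [ 0.5379 -0.17    0.0884] [-0.2 -0.3 -0.7]
36 False [ 0.5427 -0.17    0.0852] [-0.4  0.6  0.5]
42 False [ 0.547  -0.17    0.0815] [ 0.6  0.3 -0.8]
48 False [ 0.551  -0.17    0.0774] [-0.5 -0.5  1. ]
54 False [ 0.5546 -0.1699  0.0729] [-1.2  0.8  0.9]
60 False [ 0.5576 -0.1699  0.0681] [-0.3 -0.1 -0.2]
66 False [ 0.5592 -0.1698  0.0627] [-2.6 -0.8  0.2]
[ 0.574641   -0.15232575  0.09752117]
11.7667
```

View pics/t2.png

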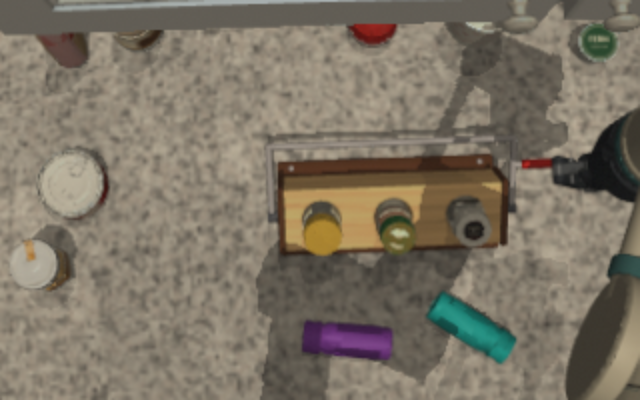

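```bash
cat >> h.py <<'E'
YAW=np.radians(.9)
def tilt(deg,yaw=YAW):  # tool z leans deg from straight down, away from the robot along yaw
    t=np.radians(deg); z=np.array([np.sin(t)*np.cos(yaw),np.sin(t)*np.sin(yaw),-np.cos(t)]); y=np.array([-np.sin(yaw),np.cos(yaw),0])
    return np.c_[np.cross(y,z),y,z]
E
python3 - <<'E'
from h import *
M=tilt(25); ax=-M[:,2]; cap=np.array([.4905,.0163,.135])
s=arm.state();x,y,z=s['eef_pos'];arm.move_l([x,y,.33],.3)
q=quat(M)
for k,off in enumerate([(0,.02,0),(.0,-.04,.0)]):
    arm.move_to(cap+ax*.13+np.array(off),q); s=arm.state(); p=arm.camera('wrist')
    v,u=np.indices(p['range_z'].shape);W=world(p,np.c_[u.ravel(),v.ravel()],s).reshape(420,560,3)
    L=(W-cap)@M  # tool-aligned: x (front +), y, z along insertion
    d=p['range_z']>0
    for n,yc in(('w',-.085),('g',0),('y',.085)):
        m=d&(abs(L[...,1]-yc)<.03)&(abs(L[...,0])<.03)&(L[...,2]<.004)&(L[...,2]>-.02)
        Q=L[m]
        if len(Q)>20:
            (c,r)=cv2.minEnclosingCircle(Q[:,:2].astype(np.float32)); print(k,n,len(Q),'circ',np.round(c,4),round(r,4),'pc',np.percentile(Q,[2,98],axis=0).round(4).tolist())
    if k==0:
        n=arm.silhouettes(p,'green_jar'); print([(round(e['conf'],2),np.round(e['bbox'])) for e in n])
        cv2.imwrite('pics/close.png',p['pixels'])
for deg in(70,75,80,85,90):
  for X in(.4,.5,.6):
    for Z in(.27,.33,.4):
        j=arm.ik([X,.016,Z],quat(tilt(deg))); 
        if j is not None: print(deg,X,Z,np.round(j,2))
print(arm.state()['qpos'].round(2), arm.state()['time'])
E
```

```text
0 w 1720 circ [-0.0021 -0.0845] 0.0204 pc [[-0.02, -0.1019, -0.0], [0.0158, -0.0663, 0.0034]]
0 g 1788 circ [0.0032 0.0003] 0.0199 pc [[-0.0143, -0.017, -0.0019], [0.0209, 0.0182, 0.002]]
0 y 735 circ [0.0007 0.085 ] 0.0213 pc [[-0.0188, 0.0672, 0.0025], [0.0171, 0.1021, 0.004]]
[(0.9, array([232., 159., 278., 213.])), (0.65, array([259.,   0., 387.,  44.])), (0.63, array([ 81.,   0., 214.,  75.]))]
1 w 1776 circ [-0.002 -0.085] 0.0205 pc [[-0.02, -0.1025, -0.0002], [0.0164, -0.0668, 0.0033]]
1 g 1793 circ [0.0031 0.0002] 0.02 pc [[-0.0144, -0.0175, -0.0019], [0.0212, 0.0178, 0.0022]]
1 y 790 circ [0.0001 0.0844] 0.0214 pc [[-0.0192, 0.067, 0.0024], [0.017, 0.1021, 0.004]]
70 0.5 0.27 [-0.47 -0.2   2.6   2.28  0.62  2.15]
70 0.5 0.33 [-0.47 -0.36  2.45  1.84  0.47  2.66]
70 0.6 0.27 [-0.26  0.    2.45  2.65  0.57  1.89]
70 0.6 0.33 [-0.26 -0.13  2.33  2.37  0.37  2.21]
75 0.5 0.33 [-0.52 -0.31  2.54  2.12  0.61  2.34]
75 0.6 0.27 [-0.27  0.08  2.53  2.75  0.8   1.77]
75 0.6 0.33 [-0.27 -0.08  2.41  2.6   0.55  1.97]
75 0.6 0.4 [-0.27 -0.21  2.27  2.22  0.35  2.38]
80 0.5 0.33 [-0.55 -0.24  2.64  2.32  0.81  2.1 ]
80 0.5 0.4 [-0.55 -0.42  2.46  1.97  0.61  2.56]
80 0.6 0.27 [-0.28  0.19  2.61  2.81  1.07  1.68]
80 0.6 0.33 [-0.28 -0.01  2.49  2.72  0.77  1.83]
80 0.6 0.4 [-0.28 -0.17  2.35  2.51  0.51  2.09]
85 0.5 0.4 [-0.58 -0.36  2.55  2.19  0.76  2.3 ]
85 0.6 0.27 [-0.29  0.35  2.69  2.83  1.38  1.6 ]
85 0.6 0.33 [-0.29  0.09  2.56  2.78  1.02  1.74]
85 0.6 0.4 [-0.29 -0.11  2.42  2.67  0.71  1.92]
90 0.5 0.4 [-0.59 -0.26  2.64  2.37  0.96  2.07]
90 0.6 0.33 [-0.29  0.22  2.64  2.82  1.3   1.66]
90 0.6 0.4 [-0.29 -0.03  2.49  2.76  0.93  1.81]
[-0.36 -0.22  1.99  0.19  0.96 -2.02] 13.775
```

View pics/close.png

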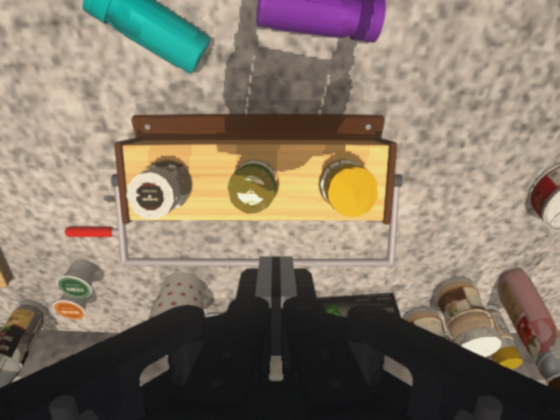

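Run:
```python
from h import *
M=tilt(25); ax=-M[:,2]; cap=np.array([.4905,.0163,.135])+M@[.0015,.0002,0]; q=quat(M)
arm.gripper_to(.060,40)
arm.move_l(cap+ax*.06,.2)
tgt=cap-ax*.051
print('blocked',arm.move_l(tgt,.08,stop_force=6), arm.state()['eef_pos']-tgt)
arm.gripper_to(.03,45); s=arm.state(); print(s['opening'],s['grip_force'],s['wrist_force'].round(1))
print(arm.move_l(tgt+ax*.075,.08,stop_force=15))
arm.move_l(tgt+ax*.075+[-.0,0,.11],.15); arm.wait(.3)
s=arm.state(); print(s['opening'],s['grip_force'],s['eef_pos'].round(3),s['wrist_force'].round(1),s['time'],s['qpos'].round(2))
q0=s['qpos']; best=[]
from itertools import product
for yaw,t,X,Y,Z,r in product(np.radians([-120,-90,-60,-30,0,30,60,90,120]),(78,88),(.35,.45),(-.1,.016,.12),(.28,.34),range(0,360,45)):
    m=tilt(t,yaw)@R.from_euler('z',r,degrees=True).as_matrix()
    j=arm.ik([X,Y,Z],quat(m))
    if j is not None: best.append((np.abs(np.array(j)-q0).max(),round(np.degrees(yaw)),t,X,Y,Z,r,np.round(j,2).tolist()))
best.sort(key=lambda b:b[0])
for b in best[:10]:print(b)
p=arm.camera('scene'); cv2.imwrite('pics/s3.png',p['pixels'])
```

```text
blocked False [ 1.80201473e-04 -4.03906934e-05  4.86239508e-04]
0.0385378471286671 44.7137314081192 [-1.4  0.   5.3]
False
0.03881115565268129 45.26562720537186 [0.479 0.016 0.265] [-0.5 -1.1 -0.5] 19.0417 [-0.18 -0.15  1.92  0.1   0.95 -1.81]
(np.float64(0.88717174887979), 90, 78, 0.45, 0.12, 0.28, 90, [-0.66, 0.44, 1.94, 0.93, 1.84, -2.54])
(np.float64(0.88717174887979), 90, 78, 0.45, 0.12, 0.28, 135, [-0.66, 0.44, 1.94, 0.93, 1.84, -1.75])
(np.float64(0.88717174887979), 90, 78, 0.45, 0.12, 0.28, 180, [-0.66, 0.44, 1.94, 0.93, 1.84, -0.97])
(np.float64(0.8970392104167638), 90, 78, 0.35, 0.12, 0.28, 90, [-0.8, 0.35, 2.12, 0.79, 1.85, -2.67])
(np.float64(0.8970392104167638), 90, 78, 0.35, 0.12, 0.28, 135, [-0.8, 0.35, 2.12, 0.79, 1.85, -1.89])
(np.float64(0.8970392104167638), 90, 78, 0.35, 0.12, 0.28, 180, [-0.8, 0.35, 2.12, 0.79, 1.85, -1.1])
(np.float64(0.9181911129753635), 60, 78, 0.45, 0.016, 0.28, 90, [-1.05, 0.32, 2.18, 1.02, 1.7, -2.59])
(np.float64(0.9181911129753644), 60, 78, 0.45, 0.016, 0.28, 135, [-1.05, 0.32, 2.18, 1.02, 1.7, -1.81])
(np.float64(0.9181911129753644), 60, 78, 0.45, 0.016, 0.28, 180, [-1.05, 0.32, 2.18, 1.02, 1.7, -1.02])
(np.float64(0.9324089376400572), 90, 88, 0.35, 0.12, 0.28, 135, [-0.81, 0.48, 2.17, 0.81, 1.89, -2.01])
```

View pics/s3.png

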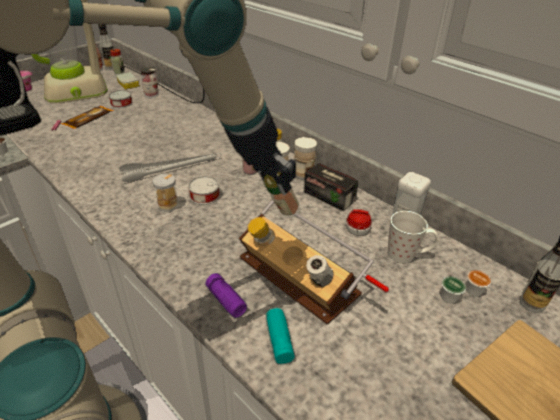

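Run:
```python
from h import *
s=arm.state(); P=s['eef_pos']; arm.move_l([P[0]-.02,P[1],.34],.15)
m=tilt(82,np.pi/2)@R.from_euler('z',135,degrees=True).as_matrix()
for Z in(.36,.34,.32,.30):
    j=arm.ik([.42,.12,Z],quat(m))
    if j is not None: break
j0=arm.state()['qpos']; print(Z,np.round(j,2))
for f in(.25,.5,.75,1): arm.move_j(list(j0+(np.array(j)-j0)*f))
arm.wait(.6)
s=arm.state(); print(s['opening'],s['grip_force'],s['eef_pos'].round(3),s['wrist_force'].round(1),s['time'],np.abs(s['qvel']).max(), rot(s['eef_rot'])[:,2].round(2))
p=arm.camera('scene'); cv2.imwrite('pics/s4.png',p['pixels'])
p=arm.camera('top')
for l in('green_jar','yellow_jar','white_jar','tuna_tin','honey_jar'):
    for d in arm.silhouettes(p,l)[:2]:
        w=maskpts(p,d['mask']);print(l,round(d['conf'],2),np.median(w,0).round(3))
```

```text
0.36 [-0.71  0.34  1.93  0.97  1.99 -1.66]
0.03874425472511661 45.488891154527664 [0.42 0.12 0.36] [-0.4  1.  -1.5] 21.8083 0.006296162992419055 [-0.    0.99 -0.14]
green_jar 0.76 [ 0.366 -0.102  0.036]
green_jar 0.69 [0.418 0.126 0.373]
yellow_jar 0.7 [0.501 0.102 0.126]
white_jar 0.72 [ 0.505 -0.066  0.13 ]
white_jar 0.29 [ 0.58  -0.124  0.099]
tuna_tin 0.62 [0.571 0.412 0.036]
honey_jar 0.77 [0.469 0.435 0.087]
```

View pics/s4.png

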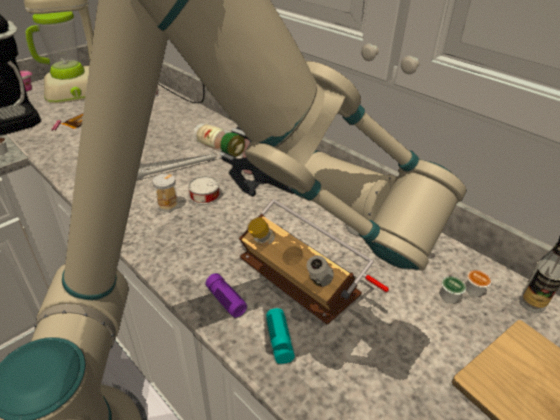

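The picture shows the green jar held level at about (220,140). The other two jars are still seated at (258,230) and (320,268), and the bar lies back behind the rack, so I'm handing in.

```bash
python3 -c "
from bench import arm
print(arm.hand_in())"
```

```text
the job is handed in; nothing more can be done
None
```

I handed the job in at about 22 s of the 51 s allowed; no verdict came back. The hold-down bar is swung right back (about 1.5 rad), and the gripper holds the green-capped jar roughly level at about 0.36 m, with the other two jars still in their sockets.

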